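# Pack the rearing-room kit into its hinged case and shut the lid

## Robot

A 6-joint arm with a two-finger parallel gripper is mounted at the origin on a cart in front of the work surface, level with it; the furniture and walls round the work are solid. World frame = base frame: x ahead of the robot, y to its left, z up, the work surface at z = 0. Lengths are in mm, angles in degrees, forces in N, time in s.
With the tool pointing down it reaches from about 350 to 850 mm from the base axis. Payload 8.1 kg.
Tool frame: the origin (TCP) lies midway between the tips of the shut fingers; the grasp point (between the pads) lies 19 mm behind it; z points along the fingers, y is the line along which they close (so a half turn about z gives the same grasp; the last joint's range is limited). The gripper opens to 85 mm and grips with 20 to 120 N. Pads are 22 mm wide; open, the fingers measure 114 mm over their backs; the gripper's body (76 mm by 85 mm) begins 54 mm behind the grasp point. The pads swing forward as they close: fully open they stand 13 mm farther back than shut.
Start: joints at [-76.226, 7.471, 85.268, -0, 87.261, -4.893], TCP at [192.06, -568.435, 199.792] pointing down, gripper open.
Joint ranges: [-169.43, 169.43], [-51.17, 129.36], [1.28, 143.12], [-76.62, 256.62], [0, 156.53], [-152.29, 152.29]. Speed limits (degrees/s): [136.94, 136.94, 159.86, 180, 180, 180].

## Interface

Orientations are given as [roll, pitch, yaw] about the fixed x, y, z axes, in that order (R = Rz(yaw) Ry(pitch) Rx(roll)).
In Python, from bench import r gives the robot as it stands.
- The arm moves only by the shell command python3 steer.py FILE [FORCE], which reads ROWS from the file FILE. ROWS is a JSON object whose key "rows" holds a list of rows, 1 to 8 of them, each of 7 numbers: a rotation vector rx, ry, rz in degrees, then dx, dy, dz in mm, then the finger opening in mm; each row is the pose to reach, as a shift and turn from the pose commanded when the command began, along the tool's axes at that moment; what a row does not reach only later rows make up. A row lasts 1/8 s, in which the tool goes at most 62.5 mm and 10.7 degrees, less where a joint would pass 70% of its speed; a pose out of reach is approached as far as the arm can. The fingers move at their own pace and stop on an object; FORCE is the grip in N (left out, the last holds). Time passes only in rows, so rows that do not move let the fingers close. It prints the time, the measured TCP pose, the force, the opening and the grip force at its end. Input that does not fit is refused with a message, and nothing moves.
- r.sense(): the state, without advancing time (a new reading comes with each control period).
- r.snapshot(name): name is "scene" or "top"; returns a dict with "pixels" (400x640x3 uint8, blue, green, red), "fx", "fy", "cx", "cy" (pixels), "pose" (4x4, takes a point from camera to world coordinates). Camera axes: x right, y up, looking along -z (the intrinsics and any distortion apply to the point x, -y, -z); pixel columns grow to the right and rows downward; lengths in mm; the calibration is good to about 2 mm. A picture is of the moment at which its call begins. There is no depth.
- r.hand_in(): hands the job in; it is judged then, once.
The state is a dict: "time": time; "joint_pos": joint angles; "qd": joint speeds; "joint_efforts": joint torques, N m; "tool_pos": TCP position; "tcp_rot": TCP orientation; "ft_force": force on the tool from outside, world axes, zero at the start; "wrist_torque": the same for the moment, N m; "finger_gap": finger opening in mm; "grip_force": force on a finger pad.
Only numpy, scipy, OpenCV 4.12 (cv2) and the standard library are available. Lean on these libraries where they do the work, as an engineer would, in place of code of your own. Each camera call takes 0.05 s, during which the arm holds its last target. There are 200 camera calls.

## Task

Pack the inspection kit and shut its case: the dropper bottle lying across the insert sticks up above the rim, so lay it properly in its bottle-shaped bay, put the hygrometer face up in the eight-sided pocket and the tweezers that lie beside the case in the long channel, and only when all three lie fully home below the rim ease the lid down until it is shut flat. Set the glass bottle and the gauge down gently rather than dropping them, do not slam the lid, and leave the other things on the table where they are.

Things in the scene. Friction and masses are not known exactly. Their poses are not given: they have to be found in the camera images.
- case: Grey open instrument case, fixed; 228 (x) x 156 (y) mm, rim 41 mm above the table, walls 6 mm. Origin: centre of its underside; x points to the hinge end (far from the robot), y left. A black insert, top 16 mm above the table, has recesses: straight tweezers channel (left, +y), bottle-shaped dropper bay (right, front) and eight-sided gauge pocket (right, towards the hinge).
- lid (a joint): Hinge of the grey lid, rad: 0 = shut flat on the rim, 1.57 = upright, at most 1.9; it starts standing open. Stiff friction hinge: the lid stays at any angle; pushing at its free edge takes 1 to 3 N. The lid is a plate 228 x 156 mm, 10 mm thick.
- lid_edge (a point): Middle of the lid's free edge and of its thickness, 228 mm from the hinge axis, 5 mm inward from the outer face; a lip 50 mm wide and 5 mm thick sticks out 9 mm beyond it. With the lid open this is its highest part and the outer face looks away from the robot.
- lid_hinge (a point): Hinge axis, on the case's far end: 114 mm from the case's centre along its x, 41.5 mm above the table; the axis runs along the case's y. The lid's inner face lies in the plane through the axis.
- dropper: Brown glass dropper bottle, 102 mm long: round body 33 mm thick for 70 mm from its base, then neck 24 mm thick, then thin black teat; centre of mass 37 mm from the base. Origin: centre of its base; z along its axis to the teat. Starts lying across the insert, axis 32 mm above the table, top 7 mm above the rim, base on the tweezers-channel side, so the lid cannot shut.
- dropper_bay (a point): Place of the centre of the dropper's base when it lies in its bay, on its axis, 20 mm above the table (case frame -94, -18 mm). The bay runs along the case's +x, 12 mm deep: from 4 mm before this point 79 mm long, 40 wide (body), then 33 long, 28 wide (neck, teat: towards the hinge). Finger notches 22 to 48 mm from this point widen it to 74 mm.
- hygrometer: Dial hygrometer, a grey round puck 60 mm across and 19 mm thick, lying on the table face up. Origin: centre of its underside.
- gauge_pocket (a point): Centre of the gauge pocket's floor (4 mm above the table, case frame 58, -18 mm). The pocket is eight-sided, 68 mm across, 12 mm deep, with finger notches 28 mm wide towards the case's +y and -y that widen it to 95 mm across. It lies 56 mm from the hinge axis.
- tweezers: Steel tweezers lying on edge on the table beside the case, 164 mm long, 14 mm wide at most (near the middle, 9 mm towards the tail from the origin; narrower towards both ends), 11 mm high, rigid. Origin: middle of the length, underside; x points to the tips.
- tweezers_bay (a point): Centre of the tweezers channel's floor (10 mm above the table, case frame 0, 42 mm). The channel is 178 mm long along the case's x, 20 mm wide and 6 mm deep below the insert's top; tips may point either way.
- label_roll: Label roll, a cardboard-cored ring standing flat, 55 mm across and 25 mm high, with a hole in the middle. Bystander. Origin at the centre of its underside.
- canister_green: Square clear canister with a green lid, 68 x 58 mm, 113 mm tall. Bystander. Origin at the centre of its underside.
- cup_open: Empty translucent food cup, 89 mm across the rim, 60 mm high. Bystander. Origin at the centre of its underside.
- marker: Black felt pen lying flat, 135 mm long, 14 mm thick. Bystander, not part of the kit. Origin at its underside, x along its length.

How it is judged (in metres and radians):
On the way:
1. With the lid still open, the bottle, the hygrometer and the tweezers all lie home in their bays (horizontal distance between dropper and dropper_bay below 0.014 m and z of dropper in the frame of case below 0.026 m and angle between the z axis of dropper and the x axis of case, either way round below 0.12 rad and angle between dropper's own z axis and vertical above 1.4 rad and horizontal distance between hygrometer and gauge_pocket below 0.01 m and z of hygrometer in the frame of case below 0.009 m and angle between hygrometer's own z axis and vertical below 0.12 rad and y of tweezers in the frame of case between 0.033 and 0.051 m and x of tweezers in the frame of case between -0.016 and 0.016 m and z of tweezers in the frame of case below 0.0145 m and angle between the x axis of tweezers and the x axis of case, either way round below 0.08 rad and value of joint lid above 0.9 rad), for 0.2 s.
At the end, for the whole second after the job is handed in: Lid shut within 0.03 rad; bottle level in its bay, base within 14 mm, 0.12 rad of the bay's line, teat to the hinge; hygrometer level on the pocket floor within 10 mm; tweezers down in the channel within 9 mm across, 16 mm along, 0.08 rad; all at rest (value of joint lid below 0.03 rad and horizontal distance between dropper and dropper_bay below 0.014 m and z of dropper in the frame of case below 0.026 m and angle between the z axis of dropper and the x axis of case, either way round below 0.12 rad and angle between dropper's own z axis and vertical above 1.4 rad and horizontal distance between hygrometer and gauge_pocket below 0.01 m and z of hygrometer in the frame of case below 0.009 m and angle between hygrometer's own z axis and vertical below 0.12 rad and y of tweezers in the frame of case between 0.033 and 0.051 m and x of tweezers in the frame of case between -0.016 and 0.016 m and z of tweezers in the frame of case below 0.0145 m and angle between the x axis of tweezers and the x axis of case, either way round below 0.08 rad and linear speed of each of dropper, hygrometer, tweezers below 0.02 m/s); the robot touches nothing.
It fails at once if the bottle or the hygrometer is dropped: it moves faster than 0.7 m/s while the fingers do not touch it ((linear speed of dropper above 0.7 m/s and contact force between the fingers and dropper below 0.05 N) or (linear speed of hygrometer above 0.7 m/s and contact force between the fingers and hygrometer below 0.05 N)).
It fails at once if the lid is slammed: it closes faster than 3 rad/s (velocity of joint lid below -3 rad/s).
It fails at once if another thing on the table is moved more than 30 mm or tipped over (distance of any of label_roll, canister_green, cup_open, marker from where it was at the start of the episode above 0.03 m or angle between any of canister_green, cup_open's own z axis and vertical above 0.5 rad).
It also fails if it takes over 72 s, if anything falls off the work surface, if the arm or the gripper's body presses on something with over 40 N, if the wrist force passes 120 N, or if a joint passes its speed limit or range.

## Working session

There is one attempt and no reset: what is moved stays moved. The work goes in short steps, Python scripts to look and compute and a shell command to move; the robot and the scene stay as the last step left them, time stands still between calls to the robot, and variables do not carry over. Pictures are saved under pics/ and viewed, at most 10 in all, crops included, and the job is handed in when it is done.

```bash
ls; mkdir -p pics
python3 - <<'E'
from bench import r
import cv2
for n in("scene","top"):
    s=r.snapshot(n); cv2.imwrite(f"pics/{n}0.png",s["pixels"]); print(n,s["fx"],s["fy"],s["cx"],s["cy"],s["pose"],[k for k in s])
print(r.sense())
E
```

```text
bench.py
pics
steer.py
scene 443.556326831086 443.556326831086 319.5379068967005 196.09925846491 [[-6.83583224e-01  2.62103630e-01 -6.81186952e-01 -2.95158951e+02]
 [-7.29610855e-01 -2.70384076e-01  6.28140471e-01  7.71701084e+02]
 [-1.95442068e-02  9.26387683e-01  3.76063672e-01  5.23628255e+02]
 [ 0.00000000e+00  0.00000000e+00  0.00000000e+00  1.00000000e+00]] ['pixels', 'fx', 'fy', 'cx', 'cy', 'pose']
top 399.0793734608636 399.0793734608636 315.22129427923 198.16821201536567 [[ 2.48745491e-02  9.85762266e-01 -1.66294953e-01  3.35780869e+02]
 [-9.99285707e-01  2.92518610e-02  2.39249559e-02  2.29366597e+01]
 [ 2.84487556e-02  1.65581047e-01  9.85785770e-01  1.27206732e+03]
 [ 0.00000000e+00  0.00000000e+00  0.00000000e+00  1.00000000e+00]] ['pixels', 'fx', 'fy', 'cx', 'cy', 'pose']
{'time': 0.1, 'joint_pos': array([-7.62248632e+01,  7.51161954e+00,  8.53245407e+01,  1.72115512e-04,
        8.72627291e+01, -4.89307650e+00]), 'qd': array([ 0.01603169, -0.00033035, -0.17796879, -0.02879195, -0.11727995,
       -0.11241747]), 'joint_efforts': array([ 2.35680978e-03, -5.70953822e+01, -5.01938832e+01, -5.92872311e-05,
        8.26808828e-03, -1.78062203e-05]), 'tool_pos': array([ 191.93892886, -567.87194556,  198.8262645 ]), 'tcp_rot': array([-1.79901486e+02, -8.60619621e-03,  1.86681976e+01]), 'ft_force': array([-0.32940341, -0.00393705, -0.11355102]), 'wrist_torque': array([-0.00037289, -0.0033709 , -0.02563224]), 'grip_force': 0.0, 'finger_gap': 85.473853490033}
```

Run:
```python
import cv2
im=cv2.imread("pics/top0.png"); cv2.imwrite("pics/top0b.png",cv2.resize(im[60:360,120:520],(800,600),interpolation=cv2.INTER_CUBIC))
```

```text
(no output)
```

View pics/top0b.png

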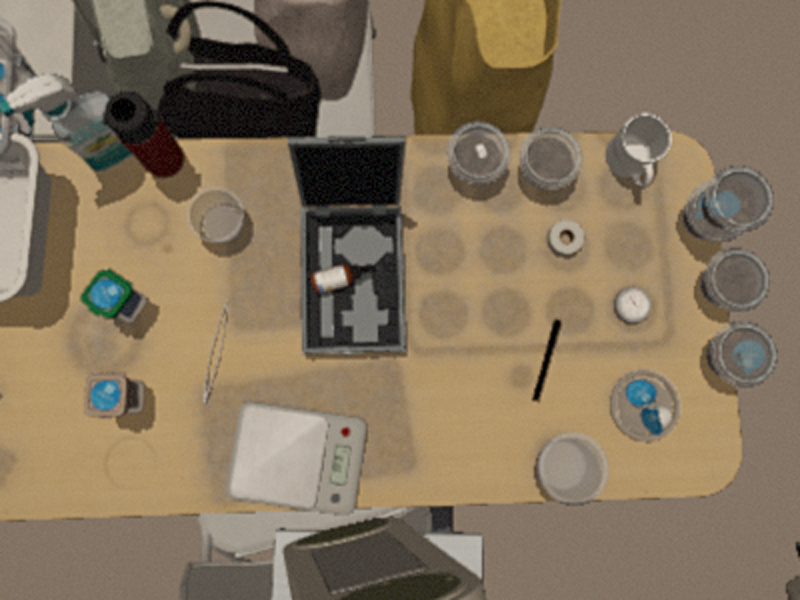

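View pics/scene0.png

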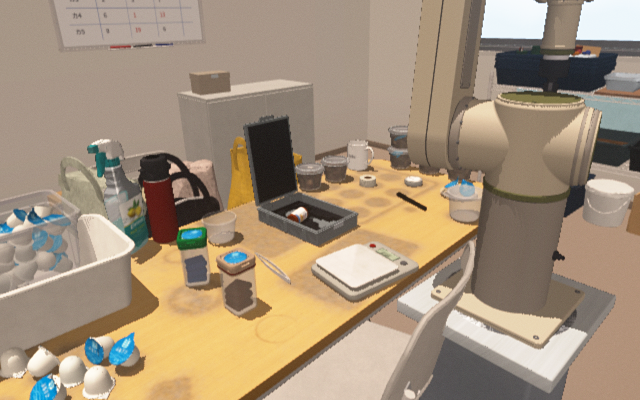

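The top view shows the case near px (297,200) with the bottle across the insert. The tweezers are at about (228,236), the hygrometer at about (436,212), the roll at (403,179) and the marker at (393,240). I'll enlarge these areas.

```bash
cat > h.py <<'E'
import numpy as np, cv2
from bench import r
def w(s,u,v,z):
    P=np.array(s["pose"]); d=P[:3,:3]@np.array([(u-s["cx"])/s["fx"],-(v-s["cy"])/s["fy"],-1]); c=P[:3,3]
    return c+d*(z-c[2])/d[2]
def px(s,p):
    P=np.array(s["pose"]); q=P[:3,:3].T@(np.array(p,float)-P[:3,3])
    return s["cx"]+s["fx"]*q[0]/-q[2], s["cy"]-s["fy"]*q[1]/-q[2]
def crop(im,c0,r0,wd,ht,k,step=5):
    o=cv2.resize(im[r0:r0+ht,c0:c0+wd],None,fx=k,fy=k,interpolation=cv2.INTER_CUBIC)
    for i in range(0,wd,step): cv2.line(o,(i*k,0),(i*k,4 if (c0+i)%10 else 9),(0,255,255),1); (c0+i)%20==0 and cv2.putText(o,str(c0+i),(i*k,20),0,.35,(0,255,255),1)
    for i in range(0,ht,step): cv2.line(o,(0,i*k),(4 if (r0+i)%10 else 9,i*k),(0,255,255),1); (r0+i)%10==0 and cv2.putText(o,str(r0+i),(10,i*k+4),0,.35,(0,255,255),1)
    return o
def mont(name,*cs):
    H=max(c.shape[0] for c in cs); cv2.imwrite(name,np.hstack([np.pad(c,((0,H-c.shape[0]),(0,4),(0,0))) for c in cs]))
E
python3 - <<'E'
from h import *
im=cv2.imread("pics/top0.png")
mont("pics/m1.png",crop(im,265,125,65,115,5),crop(im,215,205,30,60,8),crop(im,420,200,30,30,7))
E
```

```text
(no output)
```

View pics/m1.png

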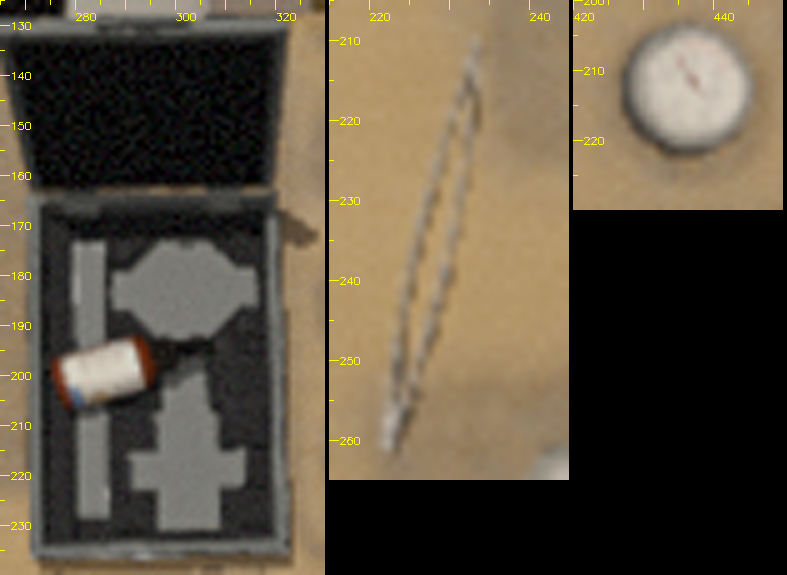

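```bash
cat >> h.py <<'E'
def fitcase(s,obs,x0=(450,20,0)):
    from scipy.optimize import least_squares
    f=lambda p:np.ravel([np.subtract(px(s,cw(p,*q)),uv) for q,uv in obs])
    o=least_squares(f,x0,loss="soft_l1"); return o.x,f(o.x).reshape(-1,2)
def cw(p,x,y,z):
    c,s_=np.cos(np.radians(p[2])),np.sin(np.radians(p[2])); return np.array([p[0]+c*x-s_*y,p[1]+s_*x+c*y,z])
E
python3 - <<'E'
from h import *
s=r.snapshot("top"); f=lambda x,y,k=5,c=265,r0=125:(c+(x+.5)/k-.5,r0+(y+.5)/k-.5)
for n,(x,y),z in [("BL",(33,557),41),("BR",(291,553),41),("TL",(30,193),41),("TR",(277,190),41),
 ("chan TL",(72,241),16),("chan TR",(106,241),16),("chan BL",(77,519),10),("chan BR",(109,518),10),
 ("pocket L",(111,289),16),("pocket R",(258,289),16),("bay BL",(157,530),4),("bay BR",(219,530),4),
 ("bot base",(62,382),32),("bot sh",(152,362),32),("teat",(210,348),32),("lidTL",(0,35),260),("lidTR",(285,35),260)]:
    u,v=f(x,y); print(n,np.round([u,v],1),w(s,u,v,z).round(1))
for n,(x,y),z in [("twtop",(474,38),6),("twbot",(389,448),6),("legL",(408,280),6),("legR",(445,280),6)]:
    u,v=f(x-329,y,8,215,205); print(n,w(s,u,v,z).round(1))
for n,(x,y) in [("hyL",(624,88)),("hyR",(751,88)),("hyT",(688,24)),("hyB",(688,155))]:
    u,v=f(x-573,y,7,420,200); print(n,w(s,u,v,19).round(1),w(s,u,v,0).round(1))
for n,u,v,z in [("marker1",398,221,7),("marker2",388,260,7),("roll",403,179,25)]: print(n,w(s,u,v,z).round())
E
```

```text
BL [271.2 236. ] [421.7 125.3  41. ]
BR [322.8 235.2] [428.4 -33.2  41. ]
TL [270.6 163.2] [651.5 137.1  41. ]
TR [320.  162.6] [658.5 -19.3  41. ]
chan TL [279.  172.8] [627.  111.1  16. ]
chan TR [285.8 172.8] [627.7  89.3  16. ]
chan BL [280.  228.4] [448.5 101.2  10. ]
chan BR [286.4 228.2] [449.7  81.   10. ]
pocket L [286.8 182.4] [596.2  84.9  16. ]
pocket R [316.2 182.4] [599.1  -9.4  16. ]
bay BL [296.  230.6] [443.5  50.6   4. ]
bay BR [308.4 230.6] [444.6  11.2   4. ]
bot base [277. 201.] [532.4 112.6  32. ]
bot sh [295. 197.] [546.8  56.6  32. ]
teat [306.6 194.2] [556.9  20.4  32. ]
lidTL [264.6 131.6] [680.5 136.3 260. ]
lidTR [321.6 131.6] [685.7 -14.1 260. ]
twtop [505.6 254.1   6. ]
twbot [343.7 277.5   6. ]
legL [409.  274.2   6. ]
legR [409.4 259.8   6. ]
hyL [ 512.5 -365.    19. ] [ 515.2 -370.8    0. ]
hyR [ 514.2 -423.4   19. ] [ 516.9 -430.2    0. ]
hyT [ 543.  -395.2   19. ] [ 546.1 -401.5    0. ]
hyB [ 482.6 -393.6   19. ] [ 484.9 -399.9    0. ]
marker1 [ 483. -275.    7.]
marker2 [ 359. -242.    7.]
roll [ 617. -288.   25.]
```

Case fit is about (540, 53), yaw 2.8°. The bottle's base is on the left side of the insert, near px (277,201). The tweezers run from (343.7,277.5) to (505.6,254.1), and the hygrometer is near (513,-394). I'll look closer at the bottle.

Run:
```python
from h import *
im=cv2.imread("pics/top0.png"); sc=cv2.imread("pics/scene0.png")
mont("pics/m2.png",crop(im,270,186,40,28,10),crop(sc,275,195,50,45,7))
s=r.snapshot("top");c=r.snapshot("scene")
f=lambda p:([round(float(a),1) for a in px(s,p)],[round(float(a),1) for a in px(c,p)])
C=(540,53.3,2.8)
for q in [(-114,78,41),(-114,-78,41),(114,78,41),(114,-78,41)]: print(q,f(cw(C,*q)))
a=np.radians(-75.6);d=np.array([np.cos(a),np.sin(a),0]);b=np.array([532.4,112.6,32.5])
for t in(0,70,102): print(t,f(b+t*d))
```

```text
(-114, 78, 41) ([271.1, 235.8], [315.6, 230.9])
(-114, -78, 41) ([321.8, 234.7], [356.7, 211.2])
(114, 78, 41) ([270.7, 163.6], [256.7, 206.1])
(114, -78, 41) ([319.9, 162.8], [297.8, 190.6])
0 ([277.0, 201.0], [290.8, 218.9])
70 ([298.8, 196.1], [305.8, 209.6])
102 ([308.7, 193.9], [312.2, 205.6])
```

View pics/m2.png

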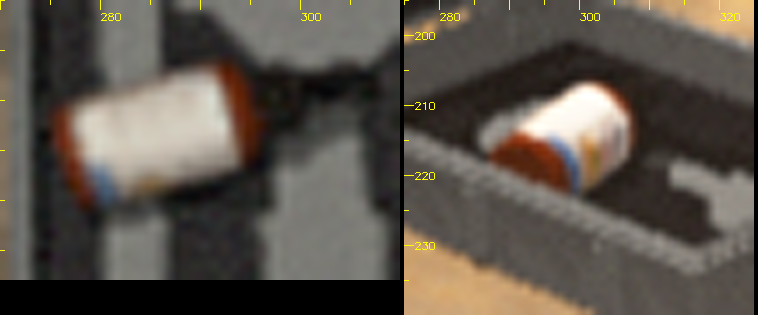

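Bottle base is at about (532.5,112), with its axis at about -74° in world. Next, a helper that works out tool-axis shifts, then the approach.

```bash
cat > go.py <<'E'
import sys,numpy as np
from scipy.spatial.transform import Rotation as R
from bench import r
def go(x,y,z,yaw,roll=180,pitch=0):
    s=r.sense(); A=R.from_euler("xyz",s["tcp_rot"],degrees=True); B=R.from_euler("xyz",[roll,pitch,yaw],degrees=True)
    print((A.inv()*B).as_rotvec(degrees=True).round(1),A.inv().apply(np.array([x,y,z])-s["tool_pos"]).round(1),"t",round(s["time"],2),"F",s["ft_force"].round(1),"gap",round(s["finger_gap"],1))
if __name__=="__main__": go(*map(float,sys.argv[1:]))
E
echo '{"rows":[[0, 0, -10.9, 67, -62, 5, 85], [0, 0, -21.8, 134, -124, 10, 85], [0, 0, -32.7, 201, -187, 15, 85], [0, 0, -43.6, 269, -250, 20, 85], [0, 0, -54.5, 336, -312, 25, 85], [0, 0, -65.4, 404, -375, 30, 85], [0, 0, -76.4, 471, -437, 35, 85], [0, 0, -87.3, 538, -500, 40, 85]]}' > m.json && python3 steer.py m.json 40; python3 go.py 542.4 77.4 100 106
echo '{"rows":[[0, 0, -1, 42, 40, 18, 70], [0, 0, -1, 85, 80, 36, 70], [0, 0, -1, 127, 120, 55, 70], [0, 0, -1, 169, 160, 72, 70], [0, 0, -1, 169, 160, 72, 70], [0, 0, -1, 169, 160, 72, 70]]}' > m.json && python3 steer.py m.json; python3 go.py 542.4 77.4 24 106
python3 - <<'E'
from h import *
s=r.snapshot("scene"); cv2.imwrite("pics/s1.png",cv2.resize(s["pixels"][110:260,230:400],(680,600),interpolation=cv2.INTER_CUBIC))
E
```

```text
time: 2.0
tool_pos: [541.8, 74.3, 100.4]
tcp_rot: [-179.9, 0.0, 105.7]
ft_force: [0.9, 0.7, 0.1]
finger_gap: 70.2
grip_force: 0.0
[-0.1  0.  -0.3] [ 2.8  1.5 76.4] t 2.0 F [0.9 0.7 0.1] gap 70.2
```

View pics/s1.png

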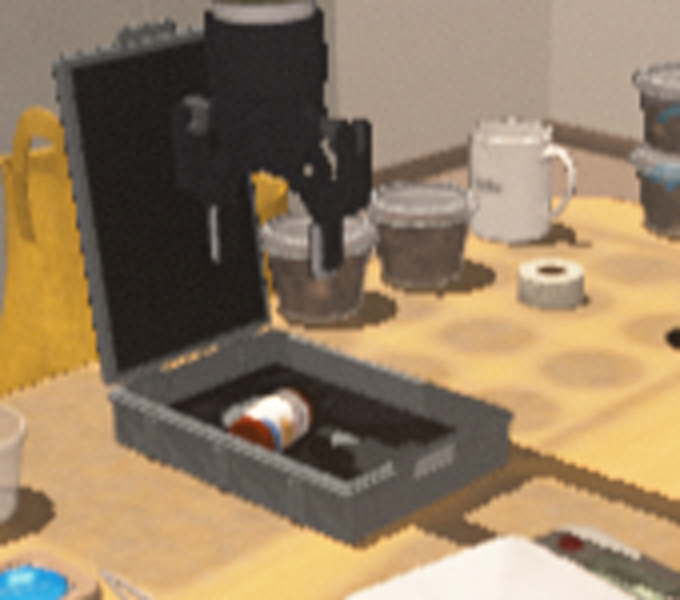

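The gripper sits above the bottle, with the fingers straddling it along x. Descend and close.

```bash
echo '{"rows":[[0, 0, -0.3, 1, 1, 25, 70], [0, 0, -0.3, 2, 1, 50, 70], [0, 0, -0.3, 2.5, 1.5, 68, 70], [0, 0, -0.3, 2.5, 1.5, 75, 70], [0, 0, -0.3, 2.5, 1.5, 76, 45], [0, 0, -0.3, 2.5, 1.5, 76, 25], [0, 0, -0.3, 2.5, 1.5, 76, 25], [0, 0, -0.3, 2.5, 1.5, 76, 25]]}' > m.json && python3 steer.py m.json 40;echo '{"rows":[[0, 0, 0, 0, 0, 0, 25], [0, 0, 0, 0, 0, -15, 25], [0, 0, 0, 0, 0, -40, 25], [0, 0, 0, 0, 0, -60, 25], [0, 0, 0, 0, 0, -60, 25], [0, 0, 0, 0, 0, -60, 25]]}' > m.json && python3 steer.py m.json;  python3 go.py 542.4 77.4 24 106
python3 - <<'E'
from h import *
s=r.snapshot("scene"); mont("pics/s2.png",crop(s["pixels"],270,150,70,80,7))
E
```

```text
time: 3.05
tool_pos: [543.3, 77.3, 25.1]
tcp_rot: [179.9, 0.0, 105.9]
ft_force: [0.6, 0.0, -0.7]
finger_gap: 24.9
grip_force: 0.0
time: 3.8
tool_pos: [542.7, 77.2, 84.3]
tcp_rot: [-180.0, -0.0, 105.9]
ft_force: [0.7, -0.4, 0.3]
finger_gap: 25.0
grip_force: 0.0
[-0.  -0.  -0.1] [ 0.2 -0.2 60.3] t 3.8 F [ 0.7 -0.4  0.3] gap 25.0
```

View pics/s2.png

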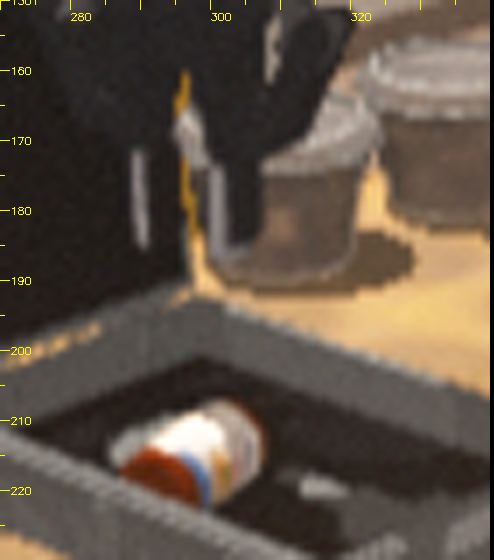

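Run:
```python
from h import *
c=r.snapshot("scene");s=r.snapshot("top")
for p in [(542.7,77.2,84),(542.7,77.2,32),(538,77,84),(532.5,112,32),(552,45,32)]: print(p,np.round(px(c,p),1),np.round(px(s,p),1))
mont("pics/m3.png",crop(s["pixels"],262,155,65,80,6),crop(c["pixels"],270,150,60,80,6))
```

```text
(542.7, 77.2, 84) [297.8 196.1] [287.8 195.2]
(542.7, 77.2, 32) [298.5 214. ] [288.4 198.1]
(538, 77, 84) [299.  196.5] [287.8 196.8]
(532.5, 112, 32) [291. 219.] [277.2 201. ]
(552, 45, 32) [305.2 209.5] [298.7 195.5]
```

View pics/m3.png

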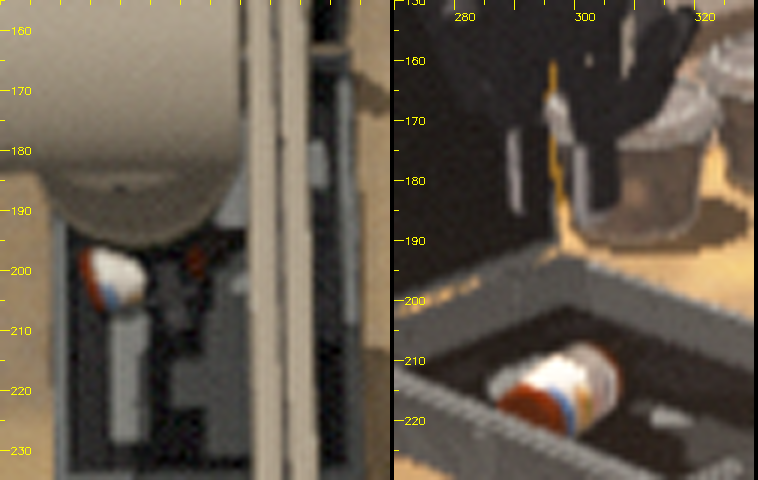

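In scene, the fingertips end at about (297,187), while the TCP projects to (297.8,196). That puts the real tips about 25 mm above the nominal TCP, so the fingers closed just over the bottle, which hasn't moved. I'll go lower by feel.

```bash
echo '{"rows":[[0, 0, 0, 0, 0, 0, 50], [0, 0, 0, 0, 0, 0, 60], [0, 0, 0, 0, 0, 25, 62], [0, 0, 0, 0, 0, 50, 62], [0, 0, 0, 0, 0, 60, 62], [0, 0, 0, 0, 0, 64, 62], [0, 0, 0, 0, 0, 68, 62]]}' > m.json && python3 steer.py m.json
echo '{"rows":[[0, 0, 0, 0, 0, 4, 62], [0, 0, 0, 0, 0, 8, 62], [0, 0, 0, 0, 0, 8, 62]]}' > m.json && python3 steer.py m.json
python3 - <<'E'
from h import *
c=r.snapshot("scene");p=r.sense()["tool_pos"];print(p,px(c,p))
mont("pics/m4.png",crop(c["pixels"],265,150,70,80,7))
E
```

```text
time: 4.82
tool_pos: [543.7, 77.3, 17.4]
tcp_rot: [179.9, 0.0, 105.9]
ft_force: [-0.1, 0.7, 0.6]
finger_gap: 61.4
grip_force: 0.0
time: 5.2
tool_pos: [542.7, 77.2, 8.3]
tcp_rot: [-180.0, -0.0, 105.9]
ft_force: [0.0, -0.1, -0.7]
finger_gap: 62.1
grip_force: 0.0
[542.80901897  77.22305652   8.54741783] (np.float64(298.83104300259527), np.float64(221.86654393886676))
```

View pics/m4.png

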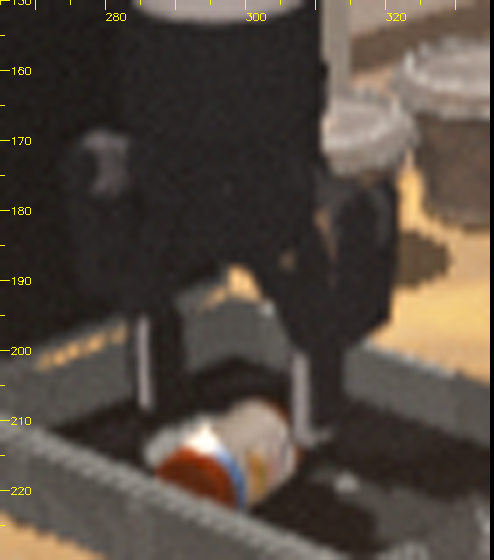

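The tips really are about 25 mm behind the reported TCP: at TCP z=8 they are still at about z=40, and there's no contact force. Going lower, then closing.

```bash
echo '{"rows":[[0, 0, 0, 0, 0, 4, 62], [0, 0, 0, 0, 0, 8, 62], [0, 0, 0, 0, 0, 12, 62], [0, 0, 0, 0, 0, 12, 45], [0, 0, 0, 0, 0, 12, 25], [0, 0, 0, 0, 0, 12, 25], [0, 0, 0, 0, 0, 12, 25]]}' > m.json && python3 steer.py m.json 40
```

```text
time: 6.12
tool_pos: [543.1, 77.3, -3.2]
tcp_rot: [180.0, 0.0, 105.9]
ft_force: [0.2, -0.9, 0.9]
finger_gap: 30.4
grip_force: 39.5
```

```bash
echo '{"rows":[[0, 0, 0, 0, 0, 0, 50], [0, 0, 0, 0, 0, 0, 55], [0, 0, 0, 0, 0, 4, 55], [0, 0, 0, 0, 0, 8, 55], [0, 0, 0, 0, 0, 8, 30], [0, 0, 0, 0, 0, 8, 25], [0, 0, 0, 0, 0, 8, 25], [0, 0, 0, 0, 0, 8, 25]]}' > m.json && python3 steer.py m.json 40
```

```text
time: 7.12
tool_pos: [542.9, 77.2, -11.4]
tcp_rot: [180.0, -0.0, 105.9]
ft_force: [-0.2, -0.3, -1.1]
finger_gap: 30.8
grip_force: 39.4
```

```bash
echo '{"rows":[[0, 0, 0, 0, 0, -10, 25], [0, 0, 0, 0, 0, -25, 25], [0, 0, 0, 0, 0, -40, 25], [0, 0, 0, 0, 0, -55, 25], [0, 0, 0, 0, 0, -55, 25]]}' > m.json && python3 steer.py m.json; python3 go.py 483 32.5 43 182.8
```

```text
time: 7.75
tool_pos: [544.6, 77.3, 45.9]
tcp_rot: [179.8, 0.1, 105.9]
ft_force: [-0.5, -0.1, -0.2]
finger_gap: 30.7
grip_force: 39.5
[  0.1   0.2 -76.9] [-26.2 -71.5   2.7] t 7.75 F [-0.5 -0.1 -0.2] gap 30.7
```

```bash
echo '{"rows":[[0, 0, -9.5, -3, -8, 0, 25], [0, 0, -19, -6, -17, 0, 25], [0, 0, -29, -10, -27, 0, 25], [0, 0, -39, -13, -36, 0, 25], [0, 0, -49, -17, -46, 0, 25], [0, 0, -59, -20, -56, 0, 25], [0, 0, -68, -24, -65, 0, 25], [0, 0, -77, -26, -71, 0, 25]]}' > m.json && python3 steer.py m.json;echo '{"rows":[[0, 0, 0, 0, 0, 0, 25], [0, 0, 0, 0, 0, 0, 25]]}' > m.json && python3 steer.py m.json; python3 go.py 483 32.5 43 182.8;python3 - <<'E'
from h import *
c=r.snapshot("scene");s=r.snapshot("top");p=r.sense()["tool_pos"]
mont("pics/m5.png",crop(s["pixels"],262,165,65,80,6),crop(c["pixels"],280,155,65,85,6))
C=(540,53.3,2.8)
print(np.round([px(c,cw(C,-94+t,-18,z)) for z in (75,) for t in (0,70,102)],1))
E
```

```text
time: 8.75
tool_pos: [480.9, 32.5, 43.0]
tcp_rot: [180.0, -0.1, -176.8]
ft_force: [0.3, 0.3, -0.9]
finger_gap: 30.7
grip_force: 39.5
time: 9.0
tool_pos: [481.8, 32.9, 43.4]
tcp_rot: [180.0, -0.0, -177.3]
ft_force: [0.0, 0.2, -0.7]
finger_gap: 31.1
grip_force: 39.5
[ 0.  -0.  -0.1] [-1.2 -0.4  0.4] t 9.0 F [ 0.   0.2 -0.7] gap 31.1
[[335.9 204.2]
 [316.5 197.3]
 [308.1 194.4]]
```

View pics/m5.png

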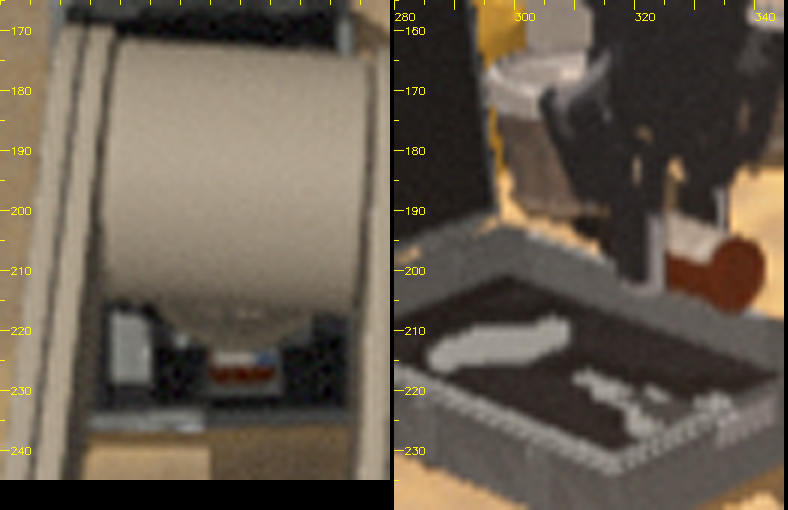

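```bash
python3 - <<'E'
from h import *
c=r.snapshot("scene");s=r.snapshot("top")
C=(540,53.3,2.8)
for t in(0,4,-4): print(np.round([px(k,cw(C,-94+t,-18,z)) for z in (87,103) for k in (c,s)],1))
E
echo '{"rows":[[0, 0, 0, -1, 0, 15, 25], [0, 0, 0, -1, 0, 30, 25], [0, 0, 0, -1, 0, 40, 25], [0, 0, 0, -1, 0, 44, 25], [0, 0, 0, -1, 0, 46, 25], [0, 0, 0, -1, 0, 48, 25], [0, 0, 0, -1, 0, 48, 25]]}' > m.json && python3 steer.py m.json; python3 go.py 483 32.5 -23 182.8
```

```text
[[335.9 199.9]
 [302.2 227.2]
 [335.8 194.1]
 [302.2 226.7]]
[[334.7 199.5]
 [302.2 225.9]
 [334.7 193.7]
 [302.1 225.3]]
[[337.  200.3]
 [302.2 228.6]
 [337.  194.4]
 [302.2 228.1]]
time: 10.07
tool_pos: [482.9, 32.8, -4.2]
tcp_rot: [-180.0, 0.0, -177.1]
ft_force: [0.2, -0.8, -1.4]
finger_gap: 30.7
grip_force: 39.5
[-0.   0.   0.1] [-0.  -0.3 18.8] t 10.07 F [ 0.2 -0.8 -1.4] gap 30.7
```

```bash
echo '{"rows":[[0, 0, 0, -1, 0, 3, 25], [0, 0, 0, -1, 0, 6, 25], [0, 0, 0, -1, 0, 8, 25], [0, 0, 0, -1, 0, 8, 25]]}' > m.json && python3 steer.py m.json; echo '{"rows":[[0, 0, 0, 0, 0, 2, 25], [0, 0, 0, 0, 0, 4, 25], [0, 0, 0, 0, 0, 4, 25]]}' > m.json && python3 steer.py m.json; echo '{"rows":[[0, 0, 0, 0, 0, 2, 25], [0, 0, 0, 0, 0, 4, 25], [0, 0, 0, 0, 0, 4, 25]]}' > m.json && python3 steer.py m.json
```

```text
time: 10.58
tool_pos: [483.5, 32.9, -12.7]
tcp_rot: [180.0, -0.0, -177.1]
ft_force: [0.2, 0.4, -0.9]
finger_gap: 30.8
grip_force: 39.5
time: 10.95
tool_pos: [483.5, 32.9, -16.6]
tcp_rot: [180.0, -0.0, -177.1]
ft_force: [-0.4, 0.1, -0.5]
finger_gap: 31.0
grip_force: 39.5
time: 11.32
tool_pos: [484.6, 32.9, -18.9]
tcp_rot: [-180.0, 0.1, -177.1]
ft_force: [-5.7, 0.4, 14.8]
finger_gap: 31.0
grip_force: 48.0
```

Contact came at 4.5 mm above home, with the fingers touching the insert top at the notch's edge. The bottle body is already inside the bay, so I'll release it with a small settle.

```bash
echo '{"rows":[[0, 0, 0, 1.5, 0, -1, 25], [0, 0, 0, 1.5, 0, -1, 25]]}' > m.json && python3 steer.py m.json; echo '{"rows":[[0, 0, 0, 0, 0, 1, 25], [0, 0, 0, 0, 0, 2, 25], [0, 0, 0, 0, 0, 2, 25]]}' > m.json && python3 steer.py m.json
```

```text
time: 11.58
tool_pos: [482.3, 32.8, -19.3]
tcp_rot: [-180.0, 0.0, -177.1]
ft_force: [-0.2, -0.1, -0.2]
finger_gap: 30.5
grip_force: 39.5
time: 11.95
tool_pos: [482.2, 32.8, -21.6]
tcp_rot: [180.0, -0.0, -177.1]
ft_force: [0.8, 1.4, -1.5]
finger_gap: 30.9
grip_force: 39.5
```

```bash
echo '{"rows":[[0, 0, 0, 0, 0, 1, 25], [0, 0, 0, 0, 0, 1.5, 25], [0, 0, 0, 0, 0, 1.5, 25]]}' > m.json && python3 steer.py m.json; echo '{"rows":[[0, 0, 0, 0, 0, 0, 34], [0, 0, 0, 0, 0, 0, 38], [0, 0, 0, 0, 0, 0, 42], [0, 0, 0, 0, 0, 0, 42]]}' > m.json && python3 steer.py m.json; echo '{"rows":[[0, 0, 0, 0, 0, -15, 42], [0, 0, 0, 0, 0, -40, 42], [0, 0, 0, 0, 0, -90, 42], [0, 0, 0, 0, 0, -140, 42], [0, 0, 0, 0, 0, -180, 60], [0, 0, 0, 0, 0, -180, 85], [0, 0, 0, 0, 0, -180, 85]]}' > m.json && python3 steer.py m.json; python3 go.py 513 -394.3 100 182.8
```

```text
time: 12.32
tool_pos: [482.2, 32.8, -23.0]
tcp_rot: [180.0, 0.0, -177.1]
ft_force: [1.1, 0.2, -0.0]
finger_gap: 30.6
grip_force: 39.5
time: 12.82
tool_pos: [482.2, 32.8, -22.9]
tcp_rot: [180.0, -0.0, -177.1]
ft_force: [-0.1, 0.9, -1.1]
finger_gap: 42.0
grip_force: 0.0
time: 13.7
tool_pos: [482.1, 32.8, 157.3]
tcp_rot: [-180.0, 0.0, -177.1]
ft_force: [-1.0, 0.6, 0.1]
finger_gap: 85.2
grip_force: 0.0
[-0.   0.   0.1] [  -9.1 -428.1   57.4] t 13.7 F [-1.   0.6  0.1] gap 85.2
```

```bash
echo '{"rows":[[0, 0, 0, -1, -62, 0, 85], [0, 0, 0, -2, -124, 5, 85], [0, 0, 0, -3, -186, 10, 85], [0, 0, 0, -5, -248, 20, 85], [0, 0, 0, -6, -310, 30, 85], [0, 0, 0, -7, -370, 40, 85], [0, 0, 0, -9, -415, 50, 85], [0, 0, 0, -9, -428, 57, 85]]}' > m.json && python3 steer.py m.json; echo '{"rows":[[0, 0, 0, 0, 0, 0, 85], [0, 0, 0, 0, 0, 15, 85], [0, 0, 0, 0, 0, 50, 85], [0, 0, 0, 0, 0, 80, 85], [0, 0, 0, 0, 0, 80, 85]]}' > m.json && python3 steer.py m.json; python3 go.py 513 -394.3 -28 182.8
python3 - <<'E'
from h import *
s=r.snapshot("scene");t=r.snapshot("top")
print(px(s,(513,-394,10)),px(t,(513,-394,10)),w(s,413,181.5,19))
mont("pics/m6.png",crop(s["pixels"],380,130,60,70,7),crop(t["pixels"],405,180,60,60,6))
E
```

```text
time: 14.7
tool_pos: [511.1, -395.8, 97.1]
tcp_rot: [179.9, -0.2, -177.2]
ft_force: [0.3, 0.4, -0.4]
finger_gap: 84.7
grip_force: 0.0
time: 15.32
tool_pos: [511.0, -390.6, 16.4]
tcp_rot: [179.7, -0.3, -177.0]
ft_force: [-0.2, -0.5, 0.9]
finger_gap: 84.9
grip_force: 0.0
[ 0.3 -0.3  0.2] [-2.  -4.  44.4] t 15.32 F [-0.2 -0.5  0.9] gap 84.9
(np.float64(412.13360802441684), np.float64(180.71500892894224)) (np.float64(434.96708611917535), np.float64(212.6177753231972)) [ 492.43363282 -369.44562252   19.        ]
```

View pics/m6.png

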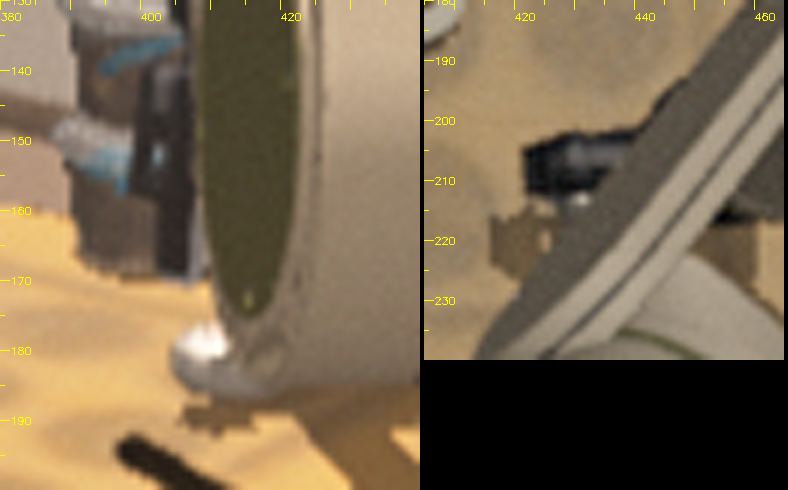

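The hygrometer is between the fingers, with the tips at about (406,170) and still above it. That was my tenth picture, so from here I work by numbers and force.

```bash
echo '{"rows":[[0, 0, 0, -1, -2, 20, 85], [0, 0, 0, -2, -4, 30, 85], [0, 0, 0, -2, -4, 36, 85], [0, 0, 0, -2, -4, 36, 85]]}' > m.json && python3 steer.py m.json; echo '{"rows":[[0, 0, 0, 0, 0, 3, 85], [0, 0, 0, 0, 0, 6, 85], [0, 0, 0, 0, 0, 8, 85], [0, 0, 0, 0, 0, 8, 85]]}' > m.json && python3 steer.py m.json; python3 go.py 513 -394.3 -28 182.8
```

```text
time: 15.92
tool_pos: [514.7, -397.8, -16.8]
tcp_rot: [179.9, -0.1, -177.1]
ft_force: [0.0, 0.2, 0.3]
finger_gap: 85.2
grip_force: 0.0
time: 16.42
tool_pos: [515.1, -398.0, -24.1]
tcp_rot: [180.0, -0.0, -177.1]
ft_force: [0.0, -0.8, -0.1]
finger_gap: 85.0
grip_force: 0.0
[ 0.  -0.   0.1] [1.9 3.8 3.9] t 16.43 F [ 0.  -0.8 -0.1] gap 85.0
```

```bash
echo '{"rows":[[0, 0, 0, 2, 3.8, 4, 85], [0, 0, 0, 2, 3.8, 4, 85], [0, 0, 0, 2, 3.8, 4, 70], [0, 0, 0, 2, 3.8, 4, 55], [0, 0, 0, 2, 3.8, 4, 50], [0, 0, 0, 2, 3.8, 4, 50], [0, 0, 0, 2, 3.8, 4, 50]]}' > m.json && python3 steer.py m.json 40
```

```text
time: 17.3
tool_pos: [513.4, -394.9, -27.2]
tcp_rot: [-180.0, 0.1, -177.1]
ft_force: [-0.1, -1.0, 5.7]
finger_gap: 58.2
grip_force: 43.2
```

```bash
echo '{"rows":[[0, 0, 0, 0, 0, -4, 50], [0, 0, 0, 0, 0, -10, 50], [0, 0, 0, 0, 0, -25, 50], [0, 0, 0, 0, 0, -60, 50], [0, 0, 0, 0, 0, -100, 50], [0, 0, 0, 0, 0, -140, 50], [0, 0, 0, 0, 0, -140, 50], [0, 0, 0, 0, 0, -140, 50]]}' > m.json && python3 steer.py m.json 50
python3 - <<'E'
from h import *
C=(540,53.3,2.8); t=cw(C,58,-18,0); print(t)
import go; go.go(t[0],t[1],112,182.8)
E
```

```text
time: 18.3
tool_pos: [512.9, -394.4, 112.4]
tcp_rot: [-180.0, 0.0, -177.1]
ft_force: [-0.3, -0.0, -1.2]
finger_gap: 57.7
grip_force: 53.4
[598.81005182  38.15477618   0.        ]
[-0.   0.   0.1] [-1.078e+02  4.276e+02  3.000e-01] t 18.3 F [-0.3 -0.  -1.2] gap 57.7
```

```bash
echo '{"rows":[[0, 0, 0, -8, 30, 0, 50], [0, 0, 0, -23, 90, 0, 50], [0, 0, 0, -38, 150, 0, 50], [0, 0, 0, -53, 210, 0, 50], [0, 0, 0, -68, 270, 0, 50], [0, 0, 0, -83, 330, 0, 50], [0, 0, 0, -98, 390, 0, 50], [0, 0, 0, -107, 427, 0, 50]]}' > m.json && python3 steer.py m.json;echo '{"rows":[[0, 0, 0, 0, 0, 0, 50], [0, 0, 0, 0, 0, 20, 50], [0, 0, 0, 0, 0, 60, 50], [0, 0, 0, 0, 0, 90, 50], [0, 0, 0, 0, 0, 100, 50], [0, 0, 0, 0, 0, 100, 50], [0, 0, 0, 0, 0, 100, 50]]}' > m.json && python3 steer.py m.json; python3 go.py 598.3 38 -24 182.8
python3 - <<'E'
from h import *
s=r.snapshot("scene");t=r.snapshot("top");np.save("pics/t.npy",t["pixels"])
cv2.imwrite("pics/sc7.png",s["pixels"]);cv2.imwrite("pics/tp7.png",t["pixels"])
E
```

```text
time: 19.3
tool_pos: [596.8, 40.5, 110.1]
tcp_rot: [180.0, -0.2, -177.0]
ft_force: [0.3, -0.9, 0.1]
finger_gap: 57.9
grip_force: 53.5
time: 20.18
tool_pos: [599.3, 37.0, 13.5]
tcp_rot: [-180.0, 0.1, -177.1]
ft_force: [0.8, 0.2, -0.1]
finger_gap: 57.6
grip_force: 53.5
[-0.   0.1  0.1] [ 1.   1.  37.5] t 20.18 F [ 0.8  0.2 -0.1] gap 57.6
```

```bash
echo '{"rows":[[0, 0, 0, 1, 1, 8, 50], [0, 0, 0, 1, 1, 16, 50], [0, 0, 0, 1, 1, 22, 50], [0, 0, 0, 1, 1, 22, 50]]}' > m.json && python3 steer.py m.json;echo '{"rows":[[0, 0, 0, 0, 0, 2, 50], [0, 0, 0, 0, 0, 4, 50], [0, 0, 0, 0, 0, 6, 50], [0, 0, 0, 0, 0, 6, 50]]}' > m.json && python3 steer.py m.json;echo '{"rows":[[0, 0, 0, 0, 0, 2, 50], [0, 0, 0, 0, 0, 4, 50], [0, 0, 0, 0, 0, 5, 50], [0, 0, 0, 0, 0, 5, 50]]}' > m.json && python3 steer.py m.json; python3 go.py 598.3 38 -24 182.8
```

```text
time: 20.78
tool_pos: [596.2, 38.5, -11.0]
tcp_rot: [180.0, -0.1, -177.1]
ft_force: [-0.3, -0.1, -0.9]
finger_gap: 57.8
grip_force: 53.5
time: 21.28
tool_pos: [596.9, 38.4, -16.1]
tcp_rot: [180.0, -0.0, -177.1]
ft_force: [0.5, 0.7, -0.7]
finger_gap: 57.6
grip_force: 53.5
time: 21.78
tool_pos: [596.9, 38.4, -21.1]
tcp_rot: [180.0, -0.0, -177.1]
ft_force: [1.2, 0.2, 0.3]
finger_gap: 58.1
grip_force: 53.5
[ 0.  -0.   0.1] [-1.3 -0.5  2.9] t 21.77 F [1.2 0.2 0.3] gap 58.1
```

```bash
echo '{"rows":[[0, 0, 0, -1, 0, 1, 50], [0, 0, 0, -1, 0, 2, 50], [0, 0, 0, -1, 0, 2, 50]]}' > m.json && python3 steer.py m.json; echo '{"rows":[[0, 0, 0, 0, 0, 0.7, 50], [0, 0, 0, 0, 0, 1.4, 50], [0, 0, 0, 0, 0, 1.4, 50]]}' > m.json && python3 steer.py m.json
```

```text
time: 22.15
tool_pos: [598.0, 38.5, -23.0]
tcp_rot: [180.0, -0.0, -177.1]
ft_force: [0.2, -0.3, -0.2]
finger_gap: 57.8
grip_force: 53.5
time: 22.52
tool_pos: [598.1, 38.5, -23.1]
tcp_rot: [-180.0, -0.0, -177.1]
ft_force: [-6.4, 0.1, 11.5]
finger_gap: 57.7
grip_force: 54.6
```

```bash
echo '{"rows":[[0, 0, 0, 0, 0, -1, 50], [0, 0, 0, 0, 0, -1, 60], [0, 0, 0, 0, 0, -1, 63], [0, 0, 0, 0, 0, -1.5, 65], [0, 0, 0, 0, 0, -2, 66], [0, 0, 0, 0, 0, -2, 66]]}' > m.json && python3 steer.py m.json; echo '{"rows":[[0, 0, 0, 0, 0, -6, 67], [0, 0, 0, 0, 0, -15, 67], [0, 0, 0, 0, 0, -50, 67], [0, 0, 0, 0, 0, -110, 67], [0, 0, 0, 0, 0, -170, 60], [0, 0, 0, 0, 0, -190, 40], [0, 0, 0, 0, 0, -190, 40]]}' > m.json && python3 steer.py m.json; python3 go.py 424.7 265.8 150 171.8
```

```text
time: 23.28
tool_pos: [598.2, 38.5, -22.3]
tcp_rot: [180.0, 0.0, -177.1]
ft_force: [-0.1, 0.7, -0.9]
finger_gap: 66.1
grip_force: 0.0
time: 24.15
tool_pos: [599.6, 38.4, 170.3]
tcp_rot: [-180.0, 0.3, -177.1]
ft_force: [-0.5, -0.1, -0.9]
finger_gap: 39.9
grip_force: 0.0
[ 0.   0.3 11.1] [163.2 236.   19.5] t 24.15 F [-0.5 -0.1 -0.9] gap 39.9
```

```bash
echo '{"rows":[[0, 0, 2, 20, 30, 0, 40], [0, 0, 4, 50, 74, 0, 40], [0, 0, 6, 84, 122, 5, 40], [0, 0, 8, 118, 170, 10, 40], [0, 0, 10, 148, 215, 18, 40], [0, 0, 11, 163, 236, 20, 40], [0, 0, 11, 163, 236, 20, 40], [0, 0, 11, 163, 236, 20, 40]]}' > m.json && python3 steer.py m.json; python3 go.py 424.7 265.8 0 171.8
python3 - <<'E'
from h import *
s=r.snapshot("scene");t=r.snapshot("top")
cv2.imwrite("pics/sc8.png",s["pixels"]);cv2.imwrite("pics/tp8.png",t["pixels"])
im=t["pixels"].astype(int); g=im.max(2)
# coarse ascii of the case region (b,g,r classes): W=white label/dial, R=brown, .=grey floor, #=black
for v in range(170,236,2):
    L=""
    for u in range(268,326,1):
        b,gg,rr=im[v,u]; m=(b+gg+rr)/3
        L+= "R" if rr-b>40 and m<130 else "T" if rr-b>40 else "W" if m>160 else "o" if m>85 else "." if m>55 else "#"
    print(v,L)
E
```

```text
time: 25.15
tool_pos: [422.9, 265.1, 146.2]
tcp_rot: [-179.9, -0.1, 171.9]
ft_force: [0.2, -1.5, -0.6]
finger_gap: 40.2
grip_force: 0.0
[-0.1 -0.1  0.1] [ -1.9   1.2 146.2] t 25.15 F [ 0.2 -1.5 -0.6] gap 40.2
170 Toooo#############################################.oo.....
172 TRooo##########################......#############.oo.....
174 RRooo######ooooooo.########.ooooWWWWoooo##########.oooTTRR
176 RRooo######ooooooo#######.ooWWWWWWWWWWWooo.#######.o.oTTTT
178 TRooo######ooooooo#####.oooWWWWWWWWWWWWWoooo....##.o.oTTTT
180 TRooo######ooooooo#.ooooooWWWWWWWWWWWWWWWooooooo.#.oooTTTT
182 TRooo######ooooooo.oooooooWWWWWWWWWWWWWWWooooooo.#.oooTTTT
184 RRooo######ooooooo#ooooooooWWWWWWWWWWWWWWoooooooo#.oooTTTT
186 RRooo######.oooooo#.ooooooooWWWWWWWWWWWWo.ooo....#.oooRTTT
188 RRooo######.oooooo#####.ooooooWWWWWWoooo.oo.######.oooRTTT
190 RRooo######.oooooo#######.ooo..ooooo...o..########.oooRTTT
192 TRooo######.oooooo.########.oooo.....oo.##########.oooRTTT
194 RRooo#######oooooo.######################.########.oooRTTT
196 RRooo######.oooooo.##########..o....o.############.oooRTTT
198 RRooo
[... 487 characters left out ...]
.oooTTT
214 RRooo#######.oooooo#########.oWWWWWWWWooo###..#####.oooRRT
216 TRooo#######.oooooo###.oooooooWWWWWWWWoooooooo.####.oooRTT
218 RRooo#######.oooooo####oooooooWWWWWWWWoooooooo.####.oooRTT
220 RTooo#######.oooooo###.oooooooWWWWWWWWoooooooo#####.oooRTT
222 TTToo.######.oooooo####.ooooooWWWWWWWWoR..oo..#####.oooRTT
224 TTToo.######.oooooo##########ooWWWWWWWoo.##########.oooRTT
226 TTToo.######.oooooo#########.ooWWWWWWooo.##########.oooRTT
228 TTToo.######.oooooo#########.oRRRRRRRRR..##########.oooRTT
230 TTToo.######################..#RR######...##########oooRRT
232 TTToo.########################################......oooRTT
234 TTTooooooooooooooooooooooooooooooooooooooooooooooooooooRTT
```

The dump shows the bottle home in its bay and the dial centred in the pocket. Next, the tweezers: straddle them and find the table by touch.

```bash
echo '{"rows":[[0, 0, 0, -1, 0.5, 30, 28], [0, 0, 0, -1, 0.5, 80, 25], [0, 0, 0, -1, 0.5, 120, 25], [0, 0, 0, -1, 0.5, 140, 25], [0, 0, 0, -1, 0.5, 140, 25], [0, 0, 0, -1, 0.5, 140, 25]]}' > m.json && python3 steer.py m.json; python3 go.py 424.7 265.8 -20 171.8
```

```text
time: 26.0
tool_pos: [425.5, 266.2, 8.8]
tcp_rot: [180.0, 0.1, 171.9]
ft_force: [0.7, -0.7, -0.1]
finger_gap: 24.9
grip_force: 0.0
[0.  0.1 0.1] [ 0.8 -0.5 28.8] t 26.0 F [ 0.7 -0.7 -0.1] gap 24.9
```

```bash
echo '{"rows":[[0, 0, 0, 0, 0, 8, 25], [0, 0, 0, 0, 0, 16, 25], [0, 0, 0, 0, 0, 22, 25], [0, 0, 0, 0, 0, 24, 25], [0, 0, 0, 0, 0, 24, 25]]}' > m.json && python3 steer.py m.json;for i in 1 2 3; do echo '{"rows":[[0, 0, 0, 0, 0, 2, 25], [0, 0, 0, 0, 0, 4, 25], [0, 0, 0, 0, 0, 4, 25]]}' > m.json && python3 steer.py m.json | egrep 'tool_pos|ft_'; done
```

```text
time: 26.62
tool_pos: [424.2, 266.2, -16.5]
tcp_rot: [-180.0, -0.0, 171.9]
ft_force: [0.1, -0.1, -0.4]
finger_gap: 25.2
grip_force: 0.0
tool_pos: [424.3, 266.2, -20.5]
ft_force: [0.0, 1.3, 0.2]
tool_pos: [424.2, 266.1, -24.6]
ft_force: [-0.3, 0.1, -0.7]
tool_pos: [424.2, 266.1, -28.5]
ft_force: [-0.4, -0.1, -0.1]
```

```bash
for i in 1 2 ; do echo '{"rows":[[0, 0, 0, 0, 0, 1.5, 25], [0, 0, 0, 0, 0, 3, 25], [0, 0, 0, 0, 0, 3, 25]]}' > m.json && python3 steer.py m.json | egrep 'tool_pos|ft_'; done
```

```text
tool_pos: [424.3, 266.2, -31.4]
ft_force: [-0.1, 0.6, 0.1]
tool_pos: [424.5, 266.4, -31.7]
ft_force: [-14.6, -7.2, 32.1]
```

```bash
echo '{"rows":[[0, 0, 0, 0, 0, -5, 25], [0, 0, 0, 0, 0, -10.2, 25], [0, 0, 0, 0, 0, -10.2, 25], [0, 0, 0, 0, 0, -10.2, 15], [0, 0, 0, 0, 0, -10.2, 5], [0, 0, 0, 0, 0, -10.2, 5], [0, 0, 0, 0, 0, -10.2, 5], [0, 0, 0, 0, 0, -10.2, 5]]}' > m.json && python3 steer.py m.json 50
```

```text
time: 29.5
tool_pos: [424.2, 266.2, -24.2]
tcp_rot: [-180.0, -0.0, 171.9]
ft_force: [-0.1, -0.5, 1.3]
finger_gap: 9.5
grip_force: 48.8
```

```bash
echo '{"rows":[[0, 0, 0, 0, 0, -8, 5], [0, 0, 0, 0, 0, -25, 5], [0, 0, 0, 0, 0, -50, 5], [0, 0, 0, 0, 0, -75, 5], [0, 0, 0, 0, 0, -75, 5]]}' > m.json && python3 steer.py m.json; python3 go.py 537.6 95.4 50 182.9
python3 - <<'E'
from h import *
t=r.snapshot("top"); im=t["pixels"].astype(int); o=cv2.imread("pics/top0.png").astype(int); o8=cv2.imread("pics/tp8.png").astype(int)
cv2.imwrite("pics/tp9.png",t["pixels"])
for v in range(196,270,2): print(v,"".join("o" if im[v,u].min()>150 else "#" if im[v,u].mean()<60 else "." for u in range(205,262)))
E
```

```text
time: 30.12
tool_pos: [426.9, 267.5, 54.6]
tcp_rot: [179.8, 0.3, 171.9]
ft_force: [-0.1, -0.0, 0.7]
finger_gap: 9.6
grip_force: 48.8
[  0.2   0.3 -11. ] [-133.8 -154.8    4.7] t 30.12 F [-0.1 -0.   0.7] gap 9.6
196 ......####...............................................
198 .......####..............................................
200 ........####.............................................
202 ........#####............................................
204 ..........###............................................
206 ..........#####.......o..................................
208 ...........####..........................................
210 ............####.........................................
212 .............####........................................
214 ..............####.......................................
216 ...............####......................................
218 ............#....##......................................
220 .............##...#......................................
222 ..............#..........................................
224 ...............#.
[... 704 characters left out ...]
..................
248 .........................................................
250 .........................................................
252 .........................................................
254 .........................#...............................
256 ..........................#..............................
258 ...........................#.............................
260 .........................................................
262 .............................#..#........................
264 .............................#.#.........................
266 ..............................#....#.....................
268 ...............................#...#...................oo
```

```bash
echo '{"rows":[[0, 0, -2, -20, -25, 0, 5], [0, 0, -4, -50, -60, 0, 5], [0, 0, -7, -85, -98, 0, 5], [0, 0, -9, -115, -130, 0, 5], [0, 0, -11, -136, -153, 0, 5], [0, 0, -11, -136, -153, 0, 5], [0, 0, -11, -136, -153, 0, 5]]}' > m.json && python3 steer.py m.json; python3 go.py 537.6 95.4 8 182.9
python3 - <<'E'
from h import *
for n in("top","scene"):
    t=r.snapshot(n); im=t["pixels"].astype(int); cv2.imwrite(f"pics/{n}10.png",t["pixels"])
    C=(540,53.3,2.8); e=[px(t,cw(C,x,42,82)) for x in(-82,0,82)]; print(n,np.round(e,1))
    rg=(range(190,245),range(262,320)) if n=="top" else (range(170,228),range(255,340))
    for v in rg[0]: print(v,"".join(" .:-=+*#%@"[int(im[v,u].mean()//25.6)] for u in rg[1]))
E
```

```text
time: 31.05
tool_pos: [536.5, 95.9, 49.9]
tcp_rot: [180.0, -0.1, -177.1]
ft_force: [-0.5, -0.0, 0.4]
finger_gap: 9.6
grip_force: 48.8
[ 0.  -0.1 -0. ] [-1.2 -0.6 41.9] t 31.05 F [-0.5 -0.   0.4] gap 9.6
top [[282.  223.8]
 [281.7 196.7]
 [281.5 170.3]]
190 -:::---------------::::::::::-:.-+**+==**+=::-::........:-
191 -::::::----:::--:::::::::::::-..:+**+==**+=---:.........:-
192 ::-:::::::::::::::::::::::::-:. :+**+==**++=-:..........:-
193 .:--:::::::::::::::::::::::-:.  :+**+-=***+:...:........:-
194  :---:::::::::::::::::::::-:.  .:=**+==***+.............:-
195 .:-::::::::::::::::::::::--.. . :=**+==***+..............-
196 ... .:::::::::::::::::::::..    .=**+==***+-...:........:-
197 ----:::-:::::::::::::--::.  .. ..=**+==***+=:...........:-
198 =++==---:::---:-----:-::. ......:=**+=-***+-:............-
199 =++=++==-::::----:::...   .......=***=-***+=:...........:-
200 +==++=+==-:.....................:=***+-***+=:............-
201 +++++=+==--... .  .:::--: .  .  .=***+=***+-:............-
202 +=+++++==-:......:-=-:-=:       .=***+=***+-:............-
203 ==++++==-::. .. .:===:-:
[... 7189 characters left out ...]
--------------====--:::....................:::...:.::::=++*****+:.::::
221 ****+==----------------------=-=-----:::..................::::::..:...::-=+**+-:::---
222 ******+++--------------------=----------:=-:.................:::...::::.:::==-::----=
223 *********+=------------------------------+===:..................::.::..:...:::-----==
224 ***********+----------------------------==+++==-:..............::::::..:::::-----====
225 ************+==-------------------------=+==++++=-:............:::::::.:::-----======
226 ***************===-------------------------===+++===-:.........:::::::::-------======
227 ******************===------------------------====+++==-:........::::::---------=====-
```

```bash
echo '{"rows":[[0, 0, -1, -1, 0, 20, 5], [0, 0, -1, -1, 0, 40, 5], [0, 0, -1, -1, 0, 50, 5], [0, 0, -1, -1, 0, 55, 5], [0, 0, -1, -1, 0, 55, 5]]}' > m.json && python3 steer.py m.json; for i in 1 2 3; do echo '{"rows":[[0, 0, 0, 0, 0, 1, 5], [0, 0, 0, 0, 0, 2, 5], [0, 0, 0, 0, 0, 2, 5]]}' > m.json && python3 steer.py m.json | egrep 'tool_pos|ft_|gap';done
```

```text
time: 31.78
tool_pos: [538.5, 95.9, -4.0]
tcp_rot: [180.0, -0.0, -176.1]
ft_force: [-0.1, 0.0, 0.4]
finger_gap: 9.6
grip_force: 48.8
tool_pos: [538.6, 95.6, -5.9]
ft_force: [0.8, 0.0, -0.3]
finger_gap: 9.6
tool_pos: [538.4, 95.7, -8.3]
ft_force: [0.3, 0.5, 0.5]
finger_gap: 9.7
tool_pos: [538.4, 95.7, -10.2]
ft_force: [-0.9, 0.5, -0.5]
finger_gap: 9.6
```

```bash
for i in 1 2 3; do echo '{"rows":[[0, 0, 0, 0, 0, 0.8, 5], [0, 0, 0, 0, 0, 1.5, 5], [0, 0, 0, 0, 0, 1.5, 5]]}' > m.json && python3 steer.py m.json | egrep 'tool_pos|ft_|gap';done
```

```text
tool_pos: [538.4, 95.7, -11.7]
ft_force: [-0.2, -0.1, -0.0]
finger_gap: 9.6
tool_pos: [538.4, 95.7, -13.2]
ft_force: [0.2, -0.7, 0.0]
finger_gap: 9.4
tool_pos: [538.6, 95.7, -14.3]
ft_force: [-1.7, 0.6, 4.0]
finger_gap: 9.6
```

```bash
echo '{"rows":[[0, 0, 0, 0, 0, 0, 14], [0, 0, 0, 0, 0, 0, 19], [0, 0, 0, 0, 0, -1, 22], [0, 0, 0, 0, 0, -1, 22], [0, 0, 0, 0, 0, -15, 22], [0, 0, 0, 0, 0, -50, 22], [0, 0, 0, 0, 0, -110, 22], [0, 0, 0, 0, 0, -160, 0]]}' > m.json && python3 steer.py m.json; echo '{"rows":[[0, 0, 0, 60, 60, -60, 0], [0, 0, 0, 110, 110, -100, 0], [0, 0, 0, 150, 160, -100, 0], [0, 0, 0, 150, 160, -100, 0]]}' > m.json && python3 steer.py m.json
python3 - <<'E'
from h import *
print(r.sense()["tool_pos"])
t=r.snapshot("top"); im=t["pixels"].astype(int)
C=(540,53.3,2.8); print(np.round([px(t,cw(C,x,42,15)) for x in(-82,0,82)],1))
for v in range(170,234): print(v,"".join(" .:-=+*#%@"[int(im[v,u].mean()//25.6)] for u in range(268,326)))
E
```

```text
time: 35.02
tool_pos: [538.9, 95.7, 148.8]
tcp_rot: [180.0, 0.1, -176.1]
ft_force: [0.4, 0.1, 0.4]
finger_gap: 5.0
grip_force: 0.0
time: 35.52
tool_pos: [376.7, 246.2, 247.7]
tcp_rot: [179.9, 0.1, -176.1]
ft_force: [0.5, 0.8, -0.5]
finger_gap: 0.4
grip_force: 0.0
[376.66550247 246.2405886  247.65023593]
[[283.2 226. ]
 [282.9 200.3]
 [282.6 175.1]]
170 ++==-.....          .      ..      .        .  . .-=-::::-
171 ++===...... .    .                          ..   .-=-::---
172 +===-......... .... .....   ...::::::.. ..........-=-:----
173 =+==-......:--:---:.........-========--:..........-=--=---
174 ====-......-+==+++:........:=+++****+++-:.........-=--+===
175 ====-......-++==+=:..:....:=+***####**+=-:........-=--++++
176 =====......-+++===:......:=+*#########*++=-.......-=:-++++
177 ++===. ....-++*+==.... .:=+*###########*++=:......-=--++++
178 +===-. ....-+++=+=. ...:-=*###%#*##%%###++==---:..-=--++++
179 +===-......-+++===.:---===*#####*#%%####*+===++=:.:=--++++
180 ++==-......=++====.-=++==+*######*%%###%#+======:.-=--++++
181 +===-. ....=*+====.-+====+*##%#%#*###%%%#+====+=:.-=
[... 2582 characters left out ...]
:==--++
223 +++==...:...-++*+=+:...::::::=*#######+=:..........:-==-++
224 +++==:......-++**=+:........:-*######*+=:..........:===-++
225 +++==:......-++++==.........:-*##%%##*+=:..........:===-++
226 +++==:......-+=====:....:...:-*#%%%#*+=-:..........:===-++
227 +++==:......:===-==:........:-+*####+=--:..........:-=--++
228 +++==:......:------.........:-----=---:::..........:==--++
229 +++==:......................:-..:..:...:::.........:-=--=+
230 +++==:...... ...............:-....... .:::.........:==--++
231 +++==:................. . ...:...  ................:-==-++
232 +++==:...............................:......::::::::-=--++
233 *++==:..:::::::::::-------------------------------====:-++
```

All three parts are home: the tweezers fill the channel at u 280–286, v 175–227. Now I'll measure the lid's top edge and plan the hook behind it.

Run:
```python
from h import *
t=r.snapshot("top");im=t["pixels"].astype(int)
for z in (268,277): print(z,w(t,300,128.6,z).round(),w(t,300,133.4,z).round(),w(t,300,126,z).round())
for v in range(118,142): print(v,"".join(" .:-=+*#%@"[int(im[v,u].mean()//25.6)] for u in range(258,330)))
for th in (1.5,1.6,1.7,1.8): print(th,[np.round(px(t,cw((540,53.3,2.8),114-227.5*np.cos(th)+d*np.sin(th),y,41.5+228*np.sin(th)+d*np.cos(th))),1) for y in(78,-78) for d in (0,10)])
import go; go.go(725,25,285,182.8)
```

```text
268 [689.  43. 268.] [676.  43. 268.] [696.  43. 268.]
277 [686.  43. 277.] [673.  43. 277.] [693.  43. 277.]
118     .    .          .=*************************++====================:::
119                     :+*******************+*****++====================-::
120            .    .   -+*************************++====================:::
121           .         -+************************+++====================:::
122 .                   -**************************++====================:::
123    .     .         .=************************+*++====================:::
124          .         .=**************************++====================-::
125   .                .=**************************++====================-::
126                    .=**************************++====================-::
127                .   :=*****+++++++++++++++++++*++====-=================--
128 ..::::::::::::::-::-=+++++=--================++=-----------------==+++++
129 --=====---===-============-----:::-::-:::::::=====================++++++
130 ++++++====================::::::::::.:::::::-=================
[... 618 characters left out ...]
=+++++++
139 =+==++=-:..                                  .               ..:=+++++++
140 +===+++=:..                                                  .:-=+++++++
141 +++++++=:..                                                  ..-=+++++++
1.5 [array([263.6, 147.6]), array([263.5, 143.8]), array([323.6, 146.7]), array([323.5, 143. ])]
1.6 [array([263.5, 139.2]), array([263.5, 135.5]), array([323.4, 138.3]), array([323.2, 134.7])]
1.7 [array([263.6, 131. ]), array([263.6, 127.6]), array([323.1, 130.2]), array([323. , 126.8])]
1.8 [array([263.7, 123.4]), array([263.8, 120.2]), array([322.8, 122.7]), array([322.6, 119.5])]
[0.2 0.2 1.4] [-332.1 -248.6  -35.6] t 35.62 F [ 1.3 -0.5  0.4] gap -0.1
```

```bash
echo '{"rows":[[0, 0, 0, -40, -30, -36, 0], [0, 0, 0, -85, -65, -36, 0], [0, 0, 0, -130, -100, -36, 0], [0, 0, 0, -175, -135, -36, 0], [0, 0, 0, -220, -170, -36, 0], [0, 0, 0, -265, -205, -36, 0], [0, 0, 0, -305, -235, -36, 0], [0, 0, 0, -322, -248, -36, 0]]}' > m.json && python3 steer.py m.json; echo '{"rows":[[0, 0, 0, 0, 0, 0, 0], [0, 0, 0, 0, 0, 0, 0], [0, 0, 0, 0, 0, 0, 0]]}' > m.json && python3 steer.py m.json; python3 go.py 715 25 205 182.8
```

```text
time: 36.62
tool_pos: [717.5, 16.5, 280.5]
tcp_rot: [-180.0, -0.1, -176.2]
ft_force: [-0.7, 1.0, 0.4]
finger_gap: 0.1
grip_force: 0.0
time: 37.0
tool_pos: [715.6, 20.4, 282.2]
tcp_rot: [180.0, 0.0, -176.0]
ft_force: [-1.2, 0.8, 0.7]
finger_gap: 0.1
grip_force: 0.0
[0.  0.  1.2] [ 0.3  4.7 77.2] t 37.0 F [-1.2  0.8  0.7] gap 0.1
```

```bash
echo '{"rows":[[0, 0, 0, 0, 2, 15, 0], [0, 0, 0, 0, 4, 30, 0], [0, 0, 0, 0, 4, 45, 0], [0, 0, 0, 0, 4, 60, 0], [0, 0, 0, 0, 4, 75, 0], [0, 0, 0, 0, 4, 75, 0]]}' > m.json && python3 steer.py m.json;  echo '{"rows":[[0, 0, 0, 6, 0, 0, 0], [0, 0, 0, 12, 0, 0, 0], [0, 0, 0, 18, 0, 0, 0], [0, 0, 0, 24, 0, 0, 0], [0, 0, 0, 30, 0, 0, 0], [0, 0, 0, 30, 0, 0, 0]]}' > m.json && python3 steer.py m.json; python3 go.py 680 25 205 182.8
```

```text
time: 37.75
tool_pos: [714.7, 23.6, 203.9]
tcp_rot: [180.0, -0.2, -176.1]
ft_force: [0.5, -0.6, -0.2]
finger_gap: 0.0
grip_force: 0.0
time: 38.5
tool_pos: [685.3, 21.5, 206.4]
tcp_rot: [-180.0, -0.0, -176.1]
ft_force: [-0.4, -0.1, 0.0]
finger_gap: 0.1
grip_force: 0.0
[-0.  -0.   1.1] [5.  3.8 1.4] t 38.5 F [-0.4 -0.1  0. ] gap 0.1
```

```bash
cat >> h.py <<'E'
def lidrow():
    t=r.snapshot("top");im=t["pixels"].astype(int).mean(2); cv2.imwrite("pics/tl.png",t["pixels"])
    for v in range(116,190,2): print(v,"".join(" .:-=+*#%@"[int(im[v,u]//25.6)] for u in range(250,335)))
E
echo '{"rows":[[0, 0, 0, 12, 3, 0, 0], [0, 0, 0, 24, 3, 0, 0], [0, 0, 0, 36, 3, 0, 0]]}' > m.json && python3 steer.py m.json; python3 -c "
from h import *
lidrow()"
```

```text
time: 38.88
tool_pos: [649.3, 22.2, 205.8]
tcp_rot: [180.0, -0.0, -176.1]
ft_force: [2.7, 0.5, -1.9]
finger_gap: -0.1
grip_force: 0.9
116                 .=***+==****=::::-*++*+::::::::::----------------------:::::::.:::::-
118   .             .-***+-=***+=::::-+++++::::::::::::::---::::-----:::::::::::::::::::-
120                 :=***+-=***+-::::=+++++-::::::::::::::::::::::::::::::::::::::::::.:-
122                 :+***+-+***+-:::=*++++++-:::::::::::::::::::::::::::::::::::::::::.:=
124  .             .-****+-+***+::::=*++++++::::::::::::::::::::::::::::::::::::::::::::=
126                 =***+=-****=::::-+++++++-:::::::::::::::::::::::::::::::::::::::::::=
128   . .......:::::=***+-=****=::::=++++++++:::::::::::::::::::::::::::::::::::-==+==::=
130 ================+***+-=***+-::::=========-.:-:::::::::::::::::::::::::::::::==-::::-+
132 ================+***+-+***+-::::--....:--...::--::::::::::::::::::::::::::...::::::-+
134 ===============+****+-+***+::::-=::-::---:.  .:::::::::::::::::::::--::..   .::::::-+
136 ===============++**+=-+***+::::-=----::::.    ....:::----:::::
[... 1663 characters left out ...]
*+-=***+-::::..:::::: .      .::---------:...      . .::::-=+++=::=***
176 ==+========+****+=+***+-.::: .::-:::      .::---========--::.       .:::::-+++=:-=***
178 ===========++***+-+***+::::. .:::::.  . ..::-=====-=======--::.......::::::-=+=:-+***
180 ============***+==****+-=====+++=========--========-=======-::::::. .::::::--=-:=****
182 ===========+***+==****==++++++++*************+*+*+++++++++++======---------:::::-+***
184 ===========+***+-=***+=-+++++++++++*++*+**++++++++++++++++++*+++*******++*++++===+***
186 ====+=====++***+-+***+--=+++++++++++++*+*++++++++++++++++++++++++++++++++++++++==****
188 ==========++***+-+***+--===+++++++++++++*+++++++*++++++++++++++++++++++++++++====***+
```

Lid edge is now at row ~150, so the angle is about 1.47 rad and the hook works. Following the arc.

```bash
echo '{"rows":[[0, 0, 0, 16, 0, 2, 0], [0, 0, 0, 33, 0, 5, 0], [0, 0, 0, 49, 0, 10, 0], [0, 0, 0, 68, 0, 17, 0], [0, 0, 0, 85, 0, 26, 0], [0, 0, 0, 101, 0, 36, 0]]}' > m.json && python3 steer.py m.json; echo '{"rows":[[0, 0, 0, 14, 0, 12, 0], [0, 0, 0, 28, 0, 26, 0], [0, 0, 0, 41, 0, 41, 0], [0, 0, 0, 41, 0, 41, 0]]}' > m.json && python3 steer.py m.json; python3 -c "
from h import *
print(r.sense()['tool_pos'])"
```

```text
time: 39.67
tool_pos: [548.8, 15.4, 170.2]
tcp_rot: [180.0, 0.0, -176.1]
ft_force: [1.1, -0.0, -0.4]
finger_gap: 0.1
grip_force: 0.6
time: 40.17
tool_pos: [506.6, 12.5, 128.0]
tcp_rot: [180.0, -0.2, -176.1]
ft_force: [-0.2, 0.1, 0.2]
finger_gap: -0.1
grip_force: 0.0
[506.55416669  12.4538466  127.97878602]
```

```bash
echo '{"rows":[[0, 0, 0, 10, 0, 16, 0], [0, 0, 0, 19, 0, 33, 0], [0, 0, 0, 27, 0, 50, 0], [0, 0, 0, 31, 0, 64, 0], [0, 0, 0, 34, 0, 76, 0], [0, 0, 0, 37, 0, 88, 0]]}' > m.json && python3 steer.py m.json; echo '{"rows":[[0, 0, 0, 0, 0, 5, 0], [0, 0, 0, 1, 0, 10, 0], [0, 0, 0, 1, 0, 14, 0], [0, 0, 0, 1, 0, 17, 0], [0, 0, 0, 1, 0, 17, 0]]}' > m.json && python3 steer.py m.json; echo '{"rows":[[0, 0, 0, 0, 0, 1, 0], [0, 0, 0, 0, 0, 2, 0], [0, 0, 0, 0, 0, 2, 0]]}' > m.json && python3 steer.py m.json
```

```text
time: 40.92
tool_pos: [471.4, 9.9, 40.8]
tcp_rot: [-180.0, 0.0, -176.1]
ft_force: [0.1, 0.5, 0.6]
finger_gap: 0.1
grip_force: 0.3
time: 41.55
tool_pos: [470.2, 9.8, 24.3]
tcp_rot: [-180.0, -0.0, -176.1]
ft_force: [0.6, 0.5, -0.3]
finger_gap: -0.1
grip_force: 0.0
time: 41.92
tool_pos: [470.3, 9.8, 22.4]
tcp_rot: [-180.0, 0.0, -176.1]
ft_force: [0.9, -0.1, 0.3]
finger_gap: 0.3
grip_force: 0.0
```

```bash
for i in 1 2 3; do echo '{"rows":[[0, 0, 0, 0, 0, 1, 0], [0, 0, 0, 0, 0, 1.5, 0], [0, 0, 0, 0, 0, 1.5, 0]]}' > m.json && python3 steer.py m.json|egrep 'tool_pos|ft_'; done
```

```text
tool_pos: [470.2, 9.8, 20.9]
ft_force: [-0.2, -0.1, 0.0]
tool_pos: [470.2, 9.8, 20.0]
ft_force: [-3.5, 0.2, 7.7]
tool_pos: [470.3, 9.8, 19.8]
ft_force: [-12.7, 1.0, 22.2]
```

```bash
python3 -c "
from h import *
t=r.snapshot('top');im=t['pixels'].astype(int).mean(2)
for v in range(150,244,3): print(v,''.join(' .:-=+*#%@'[int(im[v,u]//25.6)] for u in range(255,335)))"
```

```text
150 ==+====================================+==++++++++++++++++++++++=====+++========
153 ==========================================++++++++++++++++++++++====++++========
156 ===========================================++++++++++++++++++++++====+++========
159 ============================================+++++++====++++++++======+=+========
162 ========================++++===============++++++====++++---==========+++=======
165 ===============-========+**+-=======================+****========-==+++++++++++=
168 ========================+**+========================+****========:-=++++++++++++
171 ============================================================+====:-==+++++++++++
174 =======+==========================================-==============--===++++++++++
177 =====+======================+====--===-===-======================--++=++++++=++=
180 ===============-============++++=-+++--===========-==========-===--==+++++==+===
183 ============================+++=-++++-=++++++++++++++++=+=======================
186 +==============-============+++==+++--++++++++++++++++++++++++++++++++++++++
[... 919 characters left out ...]
==-============-:-=+
222 +============+========++++-++++:::-:-:.....:::::::::::::::-----------------::-++
225 ++++++++++++++++-====++++==+++=::-====:::::::::::::::::::::::::::::::::----::=++
228 ++++++++++++++++====+++++-++++:::=====:::::::::::::::::::::::::::::::::---:::=*+
231 ++++++++++++++++-===++++==+++=::-=======---===-:::::::::::::::::::::::::-:-:-=*+
234 ++++++++++++++++-===*+*+-++++:::-=============-::::::::::::::::::::::--:::::-+++
237 ++++++++++++++++==-=+++==+*++:::--============-:::-----------------------:::=+*+
240 +++++++++++++++++++++++-+**+-:-=+++=-----:------:--:::::::::::::---------:::=*++
243 ++++++++++++++++++++++==+*++::-+++===+===+=+====:::::::::::::::::--------::-=*++
```

The lid bottomed out at 22 N, with the tip at the height of the shut lid's top. Retreat, check and hand in.

```bash
echo '{"rows":[[0, 0, 0, 0, 0, -4, 0], [0, 0, 0, 0, 0, -12, 0], [0, 0, 0, 0, 0, -40, 0], [0, 0, 0, 0, 0, -90, 0], [0, 0, 0, 0, 0, -140, 0], [0, 0, 0, 20, 100, -150, 0], [0, 0, 0, 20, 160, -150, 0], [0, 0, 0, 20, 200, -150, 0]]}' > m.json && python3 steer.py m.json; echo '{"rows":[[0, 0, 0, 0, 0, 0, 0], [0, 0, 0, 0, 0, 0, 0], [0, 0, 0, 0, 0, 0, 0], [0, 0, 0, 0, 0, 0, 0]]}' > m.json && python3 steer.py m.json; python3 -c "
from h import *
t=r.snapshot('top');im=t['pixels'].astype(int).mean(2)
C=(540,53.3,2.8);print([np.round(px(t,cw(C,-114,y,z)),1) for y in(78,-78) for z in (51,60)])
for v in range(222,244): print(v,''.join(' .:-=+*#%@'[int(im[v,u]//25.6)] for u in range(258,335)))"
```

```text
time: 44.1
tool_pos: [437.9, 195.4, 168.5]
tcp_rot: [180.0, 0.1, -176.1]
ft_force: [1.0, 0.8, 0.4]
finger_gap: -0.0
grip_force: 0.0
time: 44.6
tool_pos: [438.5, 192.5, 167.6]
tcp_rot: [-180.0, -0.0, -176.2]
ft_force: [-0.0, 0.7, 0.2]
finger_gap: -0.1
grip_force: 0.0
[array([270.8, 235.5]), array([270.6, 235.3]), array([322. , 234.4]), array([322.1, 234.2])]
222 . .-++==========================================-==========-===-:-+++++++====
223 .  -++++++++===========================++=======================--++++++++===
224 ..:-+++++++++===================================================--+++++++++==
225 ===++++++++++===================================================--=++++++++==
226 +++++++++++++===================================================--=++++++++++
227 +++++++++++++===================================================:-+++++++++++
228 +++++++++++++===========================================+=======:-==+++++++++
229 +++++++++++++===========+=+==============================+======:-==+++++++++
230 +++++++++++++==========+++++================---========-========:-==+++++++++
23
[... 363 characters left out ...]
--------------::::::::::::::::-=-+++========
236 -+++++++++++++-:::::::::----::-==============+=::::::::::::::::--=++++=======
237 -=++++++++++++=-::::::::-------================---------:--------=++++++=====
238 :=+++++++++++++----------------=------:--::::-::----====-=--======+++++++++++
239 :=+++++++++++++==---============------------:--:-===++++++==+++++++++++++++++
240 ::---------+++++++==++++++++++++=-:--------:::::-+++++======+++++++++++++++++
241 :::--:------=+++++++++++++++++++=-:-:----=--::--=+==+========++++++++++++++++
242 :::-----------==+==+++++++++++++==--=-=++++=--===+============+++++++++++++++
243 :::----------:------====++++++++=++++++++=+================+==+++++++++++++++
```

```bash
python3 -c "
from bench import r
print(r.hand_in())"
```

```text
the job is handed in; nothing more can be done
None
```

The bottle, hygrometer and tweezers are in their bays, the lid is shut flat, and the job was handed in at about 45 s of the 72 s allowed; the hand-in gave no verdict.

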